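# Make up a square packing for the press

## Robot

A 6-joint arm with a two-finger parallel gripper is mounted at the origin on a cart in front of the work surface, level with it; the furniture and walls round the work are solid. World frame = base frame: x ahead of the robot, y to its left, z up, the work surface at z = 0. Lengths are in mm, angles in rad, forces in N, time in s.
With the tool pointing down it reaches from about 400 to 925 mm from the base axis. Payload 12.5 kg.
Tool frame: the origin (TCP) lies between the finger pads; the fingertips stand env.tip_extent ahead of it and the grasp point (between the pads) lies 11 mm behind it (env.tip_extent is the distance from the TCP to the fingertips, in mm); z points along the fingers, y is the line along which they close (so a half turn about z gives the same grasp; the last joint's range is limited). The gripper opens to 95 mm and grips with 3 to 60 N. Pads are 20 mm wide; open, the fingers measure 119 mm over their backs; the gripper's body (75 mm by 180 mm) begins 59 mm behind the grasp point.
Start: joints at [1.041, 0.491, 1.559, -0, 1.092, -0.106], TCP at [257.003, 569.733, 222.661] pointing down, gripper open.
Joint ranges: [-3.1, 3.1], [-0.84, 2.19], [0.05, 2.79], [-1.13, 4.28], [0.06, 2.93], [-2.69, 2.69]. Speed limits (rad/s): [2.22, 2.22, 2.79, 3.14, 3.14, 3.14].

## Interface

Orientations are given as [roll, pitch, yaw] about the fixed x, y, z axes, in that order (R = Rz(yaw) Ry(pitch) Rx(roll)).
In Python, from cell import env gives the robot as it stands.
- The arm moves only by the tool carry_out, never from a script. Its argument "motion" is a list of rows, each a list of 5 numbers: the shift along the tool's x, y, z in mm, then the turn about the tool's z in degrees, then the closure, from 0 (fully open) to 1 (shut). A call has 1 to 12 rows; each row shifts and turns the commanded pose from where the row before left it, along the tool's axes as they then stand; what a row does not reach is not made up. A row lasts 1/10 s, in which the tool goes at most 50 mm and 8.59 degrees, less where a joint would pass 70% of its speed; a pose out of reach is approached as far as the arm can. A call with a gripper value outside its range is refused whole. The fingers move at their own pace and stop on an object; the grip force is fixed at half the most. Time passes only in rows, so rows that do not move let the fingers close. It gives the time, the measured TCP pose, the force, the opening and the grip force at its end, in the units of the state.
- env.state(): the state, without advancing time (a new reading comes with each control period).
- env.read_camera(name): name is "scene" or "top" or "wrist"; returns a dict with "color" (400x640x3 uint8, red, green, blue), "K" (3x3 intrinsics, pixels), "dist" ([k1, k2, p1, p2, k3] as OpenCV has them; the pictures are not rectified), "R" (3x3) and "t" (3): a world point X has camera coordinates R X + t; the wrist camera has in their place "hand_eye" (4x4, takes a point from camera to tool coordinates, whose origin is the TCP and whose axes are the flange's). Camera axes: x right, y down, z forward; pixel columns grow to the right and rows downward; lengths in mm; the calibration is good to about 2 mm. A picture is of the moment at which its call begins: read the wrist's pose just before it. There is no depth.
- env.job_done(): hands the job in; it is judged then, once.
The state is a dict: "t": time; "joints": joint angles; "qvel": joint speeds; "tau": joint torques, N m; "eef_pos": TCP position; "tcp_rot": TCP orientation; "ft_force": force on the tool from outside, world axes, zero at the start; "moment": the same for the moment, N m; "opening": opening from 0.0 (shut) to 1.0 (fully open); "grip_force": force on a finger pad.
Only numpy, scipy, OpenCV 4.12 (cv2) and the standard library are available. Lean on these libraries where they do the work, as an engineer would, in place of code of your own. Each camera call takes 0.05 s, during which the arm holds its last target. There are 200 camera calls.

## Task

Make up the packing for the press in the squaring fixture: lay the plain loose plate on the plate already in it and the plate with the round recess on top, recess up, all three lengthwise away from you with their far ends flush against the back fence. Then slide the jaw up against the pile and press it for a moment, until you feel all three plates gripped firmly between jaw and side stop, without ramming them, and leave the pile square with the jaw still against it. Do not disturb the jar, the tin or the gauge block.

Things in the scene. Friction and masses are not known exactly. Their poses are not given: they have to be found in the camera images.
- fixture: Fixed steel squaring fixture: base plate 180 (x) x 260 (y) x 12 mm. Origin: centre of its underside; x points to the back fence, y to the side stop. The pile stands on the base's top, z = 12 mm.
- back_fence (a point): Middle of the back fence's near face, at its foot (fixture x = +73 mm, z = 12 mm); axes as the fixture's. The fence is 240 mm long in y and 40 mm high.
- stop_slot (a point): Fixture point y = +56 mm, on the base's top. The side stop is a dark upright, 100 mm long in x (fixture x -39 to +61 mm), 16 mm thick, 40 mm high, bolted in slots so that its inner face (looks to -y) stands 0 to 35 mm on the +y side of this point: where exactly is not measured, so it must be felt or seen.
- jaw: Dark steel jaw, slides along the fixture's y: 120 mm travel, 3 N friction, stays where left. Upright 100 (x) x 16 x 40 mm high. Origin: foot of its working face (the plane y = 0, looks to +y), at mid-length, on the base's top; axes as the fixture's. Push on the upright's back, y = -16 mm, z 10 to 40 mm, between ribs at x = -46 and +46 mm; a sole 10 mm high reaches back to y = -42 mm.
- plate_low: Plain aluminium plate with four dark holes near the corners, already lying loose and askew on the fixture's base, 100 mm long (its x) by 62 mm wide (its y), 14 mm thick. Origin: centre of the underside, z up through the plate.
- plate_mid: Plain aluminium plate with four dark holes near the corners, lying on the bench, 100 mm long (its x) by 62 mm wide (its y), 12 mm thick. It goes in the middle. Origin: centre of the underside, z up through the plate.
- plate_top: Aluminium plate with a round recess of 40 mm diameter, 6 mm deep, in its upper face, lying on the bench, 100 mm long (its x) by 62 mm wide (its y), 16 mm thick. It goes on top. Origin: centre of the underside, z up through the plate.
- pin_dish: Low round tin with blue lid, 66 mm diameter, 26 mm high: leave alone. Origin: centre of its underside.
- grease_jar: White jar with blue lid, 63 mm diameter, 53 mm high: leave alone. Origin: centre of its underside.
- count_block: Steel gauge block, 25 x 45 x 30 mm, on the left of the bench: leave alone. Origin: centre of its underside.

How it is judged (in metres and radians):
On the way:
1. the jaw presses all three plates at once, each with more than 2.5 N, so that the pile is gripped against the side stop (contact force between jaw and plate_low above 2.5 N and contact force between jaw and plate_mid above 2.5 N and contact force between jaw and plate_top above 2.5 N), for 0.1 s.
At the end, for the whole second after the job is handed in: Bottom 14 mm plate, then plain 12 mm plate, then recessed plate recess up, each flat on the one beneath (2 mm, 0.03 rad) and at rest; each far end within 1.6 mm of the back fence, each side within 1.6 mm of the jaw face, each within 0.025 rad of the fixture's x axis (x of plate_low in the frame of fixture between 0.0214 and 0.0246 m and x of plate_mid in the frame of fixture between 0.0214 and 0.0246 m and x of plate_top in the frame of fixture between 0.0214 and 0.0246 m and y of plate_low in the frame of jaw between 0.0294 and 0.0326 m and y of plate_mid in the frame of jaw between 0.0294 and 0.0326 m and y of plate_top in the frame of jaw between 0.0294 and 0.0326 m and angle between the x axis of each of plate_low, plate_mid, plate_top and the x axis of fixture, either way round below 0.025 rad and angle between each of plate_low, plate_mid, plate_top's own z axis and vertical below 0.03 rad and z of plate_low in the frame of fixture between 0.01 and 0.014 m and z of plate_mid in the frame of fixture between 0.024 and 0.028 m and z of plate_top in the frame of fixture between 0.036 and 0.04 m and linear speed of each of plate_low, plate_mid, plate_top below 0.01 m/s); the robot touches nothing.
It fails at once if the jaw rams a plate with more than 25 N (contact force between jaw and plate_low above 25 N or contact force between jaw and plate_mid above 25 N or contact force between jaw and plate_top above 25 N).
It fails at once if jar, tin or gauge block shifted by more than 15 mm (distance of any of pin_dish, grease_jar, count_block from where it was at the start of the episode above 0.015 m).
It also fails if it takes over 72 s, if anything falls off the work surface, if the arm or the gripper's body presses on something with over 40 N, if the wrist force passes 120 N, or if a joint passes its speed limit or range.

## Working session

There is one attempt and no reset: what is moved stays moved. The work goes in short steps, Python scripts to look and compute and a tool call to move; the robot and the scene stay as the last step left them, time stands still between calls to the robot, and variables do not carry over. Pictures are saved under pics/ and viewed, at most 10 in all, crops included, and the job is handed in when it is done.

Besides the shell and the picture viewer there is one more tool, called after ">>>" as a command line: name --pt "numbers of a row" for each row, then --argument value for the rest. carry_out: Moves the arm, as the interface text tells. Its arguments: {"type":"object","properties":{"motion":{"type":"array"}},"required":["motion"]}

```bash
mkdir -p pics; ls
cat > h.py <<'E'
import numpy as np, cv2
from cell import env
def ray(c,px):
    u=cv2.undistortPoints(np.array(px,float).reshape(-1,1,2),np.array(c['K'],float),np.array(c['dist'],float)).reshape(-1,2)
    return np.c_[u,np.ones(len(u))]
def onz(c,px,z):
    R=np.array(c['R']);t=np.array(c['t']).ravel();d=ray(c,px)@R;o=-R.T@t
    return o+d*((z-o[2])/d[:,2])[:,None]
E
python3 - <<'E'
from h import *
print(env.state(), env.tip_extent)
ims=[]
for n in("top","scene"):
    c=env.read_camera(n);ims.append(c['color']);cv2.imwrite(f'pics/{n}.png',c['color'][:,:,::-1])
    print(n,-np.array(c['R']).T@np.array(c['t']).ravel(),np.array(c['R']).round(2).tolist())
E
```

```text
pics
{'t': 0.0, 'joints': array([ 1.04140740e+00,  4.91578577e-01,  1.55947678e+00, -1.74451048e-05,
        1.09168791e+00, -1.05612078e-01]), 'qvel': array([-0.00232203,  0.00108131, -0.0014499 , -0.00138432, -0.00083512,
        0.00028212]), 'tau': array([-1.05495878e-03, -6.12627482e+01, -2.58183879e+01,  6.91361446e-02,
        4.83515114e-02, -1.00580505e-04]), 'eef_pos': array([256.86917042, 569.50562014, 222.04051769]), 'tcp_rot': array([-3.14044682e+00, -1.05907019e-04,  2.71782379e+00]), 'ft_force': array([-0.5683964 , -0.66975818,  0.16432388]), 'moment': array([ 0.02153972, -0.00687076, -0.00337635]), 'grip_force': 0.0, 'opening': 1.0031457346384907} 8.0
top [ 256.39226453   70.02641702 1091.95492349] [[-0.07, -1.0, -0.01], [-0.97, 0.07, -0.24], [0.24, -0.01, -0.97]]
scene [ 191.31644326 -607.80823459  920.53422029] [[0.9, -0.43, -0.01], [-0.34, -0.69, -0.64], [0.27, 0.58, -0.77]]
```

View pics/top.png

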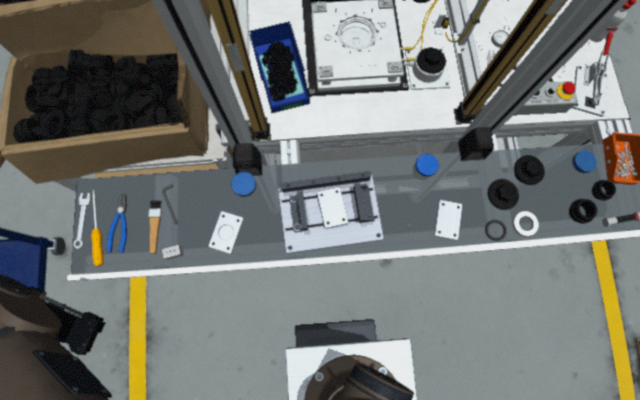

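View pics/scene.png

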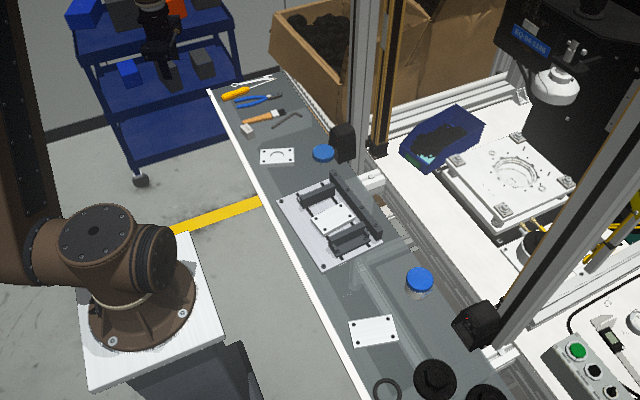

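The top view shows x up and y to the left. The recessed plate is at (226,232) and the plain plate at (449,219). The fixture is at (331,212), with the stop at about (300,208), the jaw at about (363,200) and plate_low at (331,208). The tin is at (243,184), the jar at (427,165) and the gauge block at (172,252). The scene view agrees.

```bash
cat >> h.py <<'E'
def rects(c,lo,hi,amin,amax,roi=None,zs=0,thr=200):
    g=cv2.cvtColor(c['color'],cv2.COLOR_RGB2GRAY)
    m=((g>thr)*255).astype(np.uint8)
    out=[]
    for k in cv2.findContours(m,cv2.RETR_EXTERNAL,cv2.CHAIN_APPROX_NONE)[0]:
        a=cv2.contourArea(k)
        if amin<a<amax: out.append(k.reshape(-1,2).astype(float))
    return out
E
python3 - <<'E'
from h import *
for n in("top","scene"):
    c=env.read_camera(n)
    for k in rects(c,0,0,250,3000):
        P=onz(c,k,14)[:,:2].astype(np.float32);r=cv2.minAreaRect(P)
        if 40<min(r[1])<90 and max(r[1])<130: print(n,k.mean(0).round(),np.round(r[0],1),np.round(r[1],1),round(r[2],1))
pts={'top':{'tin':((243,184),26),'jar':((427,165),53),'low':((331,208),26),'fence':((325,182),52),'stopmid':((300,208),52),'jawmid':((363,200),52),'fix4a':((288,252),12),'fix4b':((383,239),12)}}
c=env.read_camera('top')
for k,(p,z) in pts['top'].items(): print(k,onz(c,[p],z).round(0))
cv2.imwrite('pics/crop.png',cv2.resize(c['color'][160:270,150:480,::-1],None,fx=2.4,fy=2.4,interpolation=cv2.INTER_CUBIC))
c=env.read_camera('scene');cv2.imwrite('pics/crop2.png',cv2.resize(c['color'][160:280,260:400,::-1],None,fx=4,fy=4,interpolation=cv2.INTER_CUBIC))
w=env.read_camera('wrist');print(w['K'],w['hand_eye'])
E
```

```text
top [526. 223.] [ 419.7 -509.4] [62.1 64.2] 79.2
top [225. 231.] [458.4 300.8] [60.1 98.1] 68.8
top [448. 221.] [ 447.7 -297.3] [58.9 96.4] 74.5
top [335. 206.] [506.4   2.4] [99.8 81.4] 8.1
scene [373. 331.] [ 446.4 -302.2] [61.1 99.2] 74.4
scene [277. 156.] [457.8 298.1] [61.2 99.5] 68.4
tin [[583. 248.  26.]]
jar [[ 591. -248.   53.]]
low [[499.  16.  26.]]
fence [[564.  27.  52.]]
stopmid [[499.  97.  52.]]
jawmid [[508. -67.  52.]]
fix4a [[393. 138.  12.]]
fix4b [[ 408. -115.   12.]]
[[332.18226958   0.         317.5405203 ]
 [  0.         332.18226958 203.53555429]
 [  0.           0.           1.        ]] [[-2.41747901e-04 -9.56866843e-01 -2.90526739e-01  8.11330937e+01]
 [ 9.99999944e-01 -1.63825883e-04 -2.92531878e-04 -3.53421985e-01]
 [ 2.32318255e-04 -2.90526793e-01  9.56866829e-01 -1.62787929e+02]
 [ 0.00000000e+00  0.00000000e+00  0.00000000e+00  1.00000000e+00]]
```

View pics/crop.png

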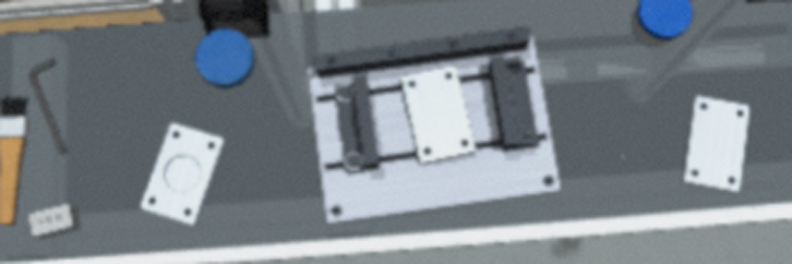

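The crop confirms it. The stop is on the left at crop x≈358 and the jaw on the right at x≈513, with its ribs to the right. plate_low, in the middle, is askew. The two cameras agree on both loose plates to within 5 mm. Next I move over the fixture for a wrist view.

>>> carry_out --pt "0 0 0 -6.8 0" --pt "0 0 0 -6.8 0" --pt "0 0 0 -6.8 0" --pt "0 0 0 -6.9 0" --pt "-11.5 -35.6 0 0 0" --pt "-11.5 -35.6 0 0 0" --pt "-11.5 -35.6 0 0 0" --pt "-11.5 -35.6 0 0 0" --pt "-11.5 -35.6 0 0 0" --pt "-11.5 -35.6 0 0 0" --pt "-11.5 -35.6 0 0 0" --pt "-11.5 -35.6 0 0 0"

```text
t: 1.55
eef_pos: [364.1, 288.8, 222.8]
tcp_rot: [3.141, 0.0, -3.089]
ft_force: [0.4, -0.0, 0.5]
opening: 1.0
grip_force: 0.0
```

>>> carry_out --pt "-11.5 -35.6 8 0 0" --pt "-11.5 -35.6 8 0 0" --pt "-11.5 -35.6 8 0 0" --pt "-11.5 -35.6 8 0 0" --pt "-11.5 -35.6 8 0 0" --pt "-11.5 -35.6 8 0 0" --pt "-11.5 -35.6 0 0 0" --pt "-11.5 -35.6 0 0 0" --pt "0 0 0 0 0" --pt "0 0 0 0 0"

```text
t: 2.55
eef_pos: [470.7, 10.1, 174.5]
tcp_rot: [3.141, -0.0, -3.091]
ft_force: [-0.6, 0.3, 0.4]
opening: 0.999
grip_force: 0.0
```

```bash
cat >> h.py <<'E'
from scipy.spatial.transform import Rotation as Rn
def wrist():
    s=env.state();c=dict(env.read_camera('wrist'))
    T=np.eye(4);T[:3,:3]=Rn.from_euler('xyz',s['tcp_rot']).as_matrix();T[:3,3]=s['eef_pos']
    W=np.linalg.inv(T@np.array(c['hand_eye']));c['R'],c['t']=W[:3,:3],W[:3,3];return c
def go(x,y,z,yaw=None):
    s=env.state();p=np.array(s['eef_pos']);y0=np.degrees(s['tcp_rot'][2]);yaw=y0 if yaw is None else yaw
    a=np.radians(yaw);d=np.array([x,y,z])-p
    print('turn',round(-((yaw-y0+180)%360-180),2),'shift',np.round([d[0]*np.cos(a)+d[1]*np.sin(a),d[0]*np.sin(a)-d[1]*np.cos(a),-d[2]],1))
E
python3 - <<'E'
from h import *
s=env.state();print(s['t'],s['eef_pos'],np.degrees(s['tcp_rot']))
c=wrist();cv2.imwrite('pics/w1.png',c['color'][:,:,::-1])
E
```

```text
2.55 [470.6912901   10.09965731 174.51254848] [ 1.79987795e+02 -1.40655159e-02 -1.77089735e+02]
```

View pics/w1.png

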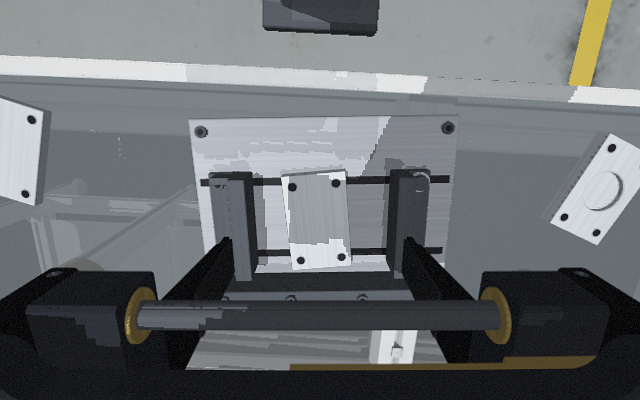

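The wrist view has up towards the robot, the jaw on the left (column ~230) and the stop on the right (~408). plate_low's holes are near (292,187), (336,183), (301,260) and (341,257). The fixture's near corners are at about (190,119) and (458,115).

Run:
```python
from h import *
c=wrist();g=cv2.cvtColor(c['color'],cv2.COLOR_RGB2GRAY)
def dark(p,r=7):
    x,y=p;w=255.-g[y-r:y+r+1,x-r:x+r+1];w=np.clip(w-170,0,None);yy,xx=np.mgrid[-r:r+1,-r:r+1]
    return x+(w*xx).sum()/w.sum(),y+(w*yy).sum()/w.sum()
H=onz(c,[dark(p) for p in[(292,187),(336,183),(301,260),(341,257)]],26);print(H.round(1));ctr=H.mean(0);a=(H[2]+H[3]-H[0]-H[1]);print('low',ctr,np.degrees(np.arctan2(a[1],a[0])))
S=onz(c,[dark((201,132)),dark((447,128))],12);d=S[1]-S[0];print('screws',S.round(1),np.linalg.norm(d),np.degrees(np.arctan2(-d[0],d[1])))
C=onz(c,[(190,119),(458,115)],12);d=C[1]-C[0];print('corners',C.round(1),np.linalg.norm(d),np.degrees(np.arctan2(-d[0],d[1])))
cv2.imwrite('pics/w2.png',cv2.resize(np.clip(c['color'][110:310,180:470,::-1]*1.6,0,255).astype(np.uint8),None,fx=2.75,fy=2.75,interpolation=cv2.INTER_CUBIC))
```

```text
[[468.  -15.6  26. ]
 [462.2  26.   26. ]
 [545.5  -4.6  26. ]
 [539.7  37.   26. ]]
low [503.84523426  10.68564548  26.        ] 8.078390204058621
screws [[ 421.5 -105.4   12. ]
 [ 405.5  130.9   12. ]] 236.79846544842894 3.851559034886758
corners [[ 409.9 -115.1   12. ]
 [ 392.9  139.6   12. ]] 255.23709501221896 3.810766096982184
```

View pics/w2.png

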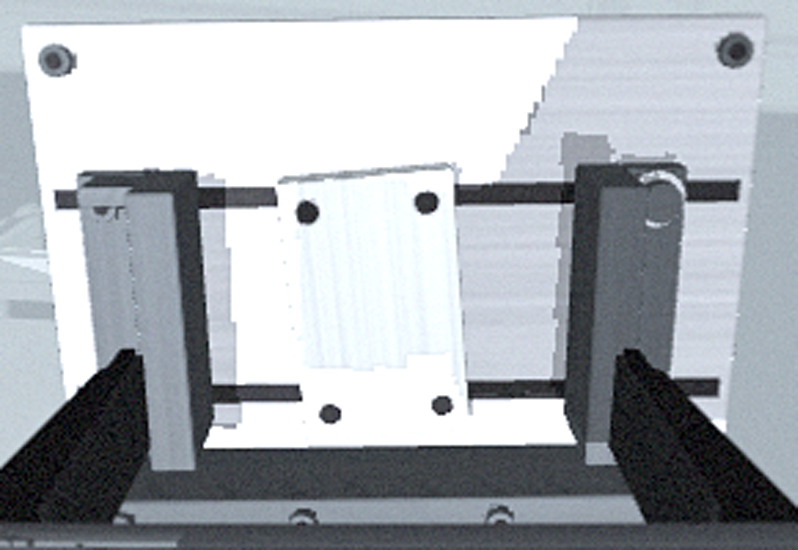

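Run:
```python
from h import *
c=wrist();a=np.radians(3.8);X=np.array([np.cos(a),np.sin(a)]);Y=np.array([-X[1],X[0]])
O=np.array([401.4,12.2])+90*X;print('O',O)
def f(n,pts,z):
    P=onz(c,[(180+x/2.75,110+y/2.75) for x,y in pts],z)[:,:2]-O;print(n,np.c_[P@X,P@Y].round(1).tolist())
f('fence',[(205,446),(400,446),(578,446)],12)
f('stopfoot',[(576,168),(565,420)],12);f('stoptop',[(600,187),(590,440)],52)
f('jawfoot',[(197,172),(213,420)],12);f('jawtop',[(178,195),(194,468)],52)
f('corn',[(22,25),(766,15)],12)
s=O+73*X
print('fence foot',s)
go(455,0,0,180)
```

```text
O [491.20213215  18.16465104]
fence [[73.5, -76.7], [74.5, 0.9], [75.5, 71.7]]
stopfoot [[-36.8, 65.3], [64.0, 66.0]]
stoptop [[-38.6, 64.6], [51.3, 66.3]]
jawfoot [[-37.2, -71.9], [62.1, -72.7]]
jawtop [[-37.8, -70.4], [60.4, -72.4]]
corn [[-89.9, -129.2], [-89.8, 128.6]]
fence foot [564.04163933  23.00264577]
turn 3.08 shift [ 15.4 -11.5 174.7]
```

Consistent checks: fixture yaw is about 3.6°, the fence is at about x=74, the stop face at about y=+65.5 and the jaw face at about y=−71.5, in fixture axes. First I grip plate_low, square it and push it to the fence.

Run:
```python
from h import *
go(503.8,10.7,22.5,188.1)
```

```text
turn -5.02 shift [-33.   -5.5 152.2]
```

>>> carry_out --pt "0 0 0 -5.1 0" --pt "-33 -5.5 30 0 0" --pt "0 0 30 0 0" --pt "0 0 30 0 0" --pt "0 0 30 0 0" --pt "0 0 20 0 0" --pt "0 0 10 0 0" --pt "0 0 2 0 0" --pt "0 0 0 0 0" --pt "0 0 0 0 1"

```text
t: 3.7
eef_pos: [504.6, 10.0, 23.6]
tcp_rot: [-3.141, 0.002, -3.0]
ft_force: [0.1, -0.2, 1.3]
opening: 0.957
grip_force: 0.0
```

>>> carry_out --pt "0 0 0 0 1" --pt "0 0 0 0 1" --pt "0 0 0 0 1" --pt "0 0 0 0 1" --pt "0 0 0 0 1"

```text
t: 4.2
eef_pos: [504.2, 9.9, 22.9]
tcp_rot: [3.142, 0.0, -3.0]
ft_force: [-1.1, 0.8, 3.7]
opening: 0.651
grip_force: 30.0
```

Run:
```python
from h import *
s=env.state();print(s['eef_pos'],np.degrees(s['tcp_rot']),s['ft_force'],s['opening'],s['grip_force'])
a=np.radians(3.6);O=np.array([491.2,18.2]);X=np.array([np.cos(a),np.sin(a)]);Y=np.array([-X[1],X[0]])
T=O+20*X-3*Y;go(*T,s['eef_pos'][2],183.6)
```

```text
[504.24671796   9.89132402  22.86552556] [ 1.79995663e+02  1.73898693e-02 -1.71885968e+02] [-1.12128726  0.75553641  3.68318352] 0.6506590339073086 30.000881552696228
turn 4.51 shift [-7.5  6.1 -0. ]
```

>>> carry_out --pt "0 0 0 4.5 1" --pt "-3.5 3 0 0 1" --pt "-3.5 3 0 0 1" --pt "0 0 0 0 1" --pt "-1 0 0 0 1" --pt "-0.5 0 0 0 1" --pt "0 0 0 0 1"

```text
t: 4.9
eef_pos: [510.9, 16.4, 22.9]
tcp_rot: [3.141, -0.003, -3.078]
ft_force: [-7.6, -0.7, 10.4]
opening: 0.651
grip_force: 30.0
```

>>> carry_out --pt "-1 0 0 0 1" --pt "0 0 0 0 1"

```text
t: 5.1
eef_pos: [512.0, 16.5, 22.8]
tcp_rot: [3.141, -0.003, -3.078]
ft_force: [-6.3, -0.4, 10.3]
opening: 0.65
grip_force: 30.0
```

>>> carry_out --pt "-1 0 0 0 1" --pt "0 0 0 0 1"

```text
t: 5.3
eef_pos: [513.1, 16.6, 22.8]
tcp_rot: [3.141, -0.003, -3.078]
ft_force: [-7.2, -0.8, 9.1]
opening: 0.649
grip_force: 30.0
```

>>> carry_out --pt "-1 0 0 0 1" --pt "0 0 0 0 1"

```text
t: 5.5
eef_pos: [514.0, 16.6, 22.8]
tcp_rot: [3.141, -0.003, -3.078]
ft_force: [-6.6, -0.0, 9.2]
opening: 0.646
grip_force: 30.0
```

>>> carry_out --pt "-1 0 0 0 1" --pt "0 0 0 0 1"

```text
t: 5.7
eef_pos: [514.8, 16.7, 22.8]
tcp_rot: [3.141, -0.003, -3.078]
ft_force: [-7.8, -1.0, 10.6]
opening: 0.645
grip_force: 30.0
```

>>> carry_out --pt "-1 0 0 0 1" --pt "0 0 0 0 1"

```text
t: 5.9
eef_pos: [514.9, 16.7, 22.8]
tcp_rot: [3.141, -0.005, -3.078]
ft_force: [-11.7, -1.6, 14.9]
opening: 0.648
grip_force: 30.0
```

>>> carry_out --pt "-1 0 0 0 1" --pt "0 0 0 0 1"

```text
t: 6.1
eef_pos: [514.9, 16.7, 22.8]
tcp_rot: [3.141, -0.007, -3.078]
ft_force: [-16.6, -2.9, 17.6]
opening: 0.648
grip_force: 30.0
```

>>> carry_out --pt "-1 0 0 0 1" --pt "0 0 0 0 1"

```text
t: 6.3
eef_pos: [515.1, 16.7, 22.8]
tcp_rot: [3.141, -0.009, -3.078]
ft_force: [-18.7, -5.0, 20.5]
opening: 0.649
grip_force: 30.0
```

Run:
```python
from h import *
s=env.state();print(s['moment'],s['ft_force'],s['eef_pos'],np.degrees(s['tcp_rot']))
```

```text
[-0.88058554  3.33159012 -0.02455105] [-18.73749456  -4.99491955  20.51672947] [515.10516485  16.73250328  22.76878868] [ 179.94793208   -0.51787698 -176.34913279]
```

plate_low is home against the fence. I release it, lift, and go to plate_mid.

>>> carry_out --pt "0 0 0 0 0" --pt "0 0 0 0 0" --pt "0 0 0 0 0" --pt "0 0 -10 0 0" --pt "0 0 -30 0 0" --pt "0 0 -30 0 0" --pt "0 0 -30 0 0" --pt "0 0 0 6.4 0" --pt "0 0 0 6.4 0" --pt "0 0 0 6.4 0" --pt "0 0 0 0 0"

```text
t: 7.4
eef_pos: [519.4, 16.9, 123.3]
tcp_rot: [3.141, 0.001, 2.868]
ft_force: [-0.8, -0.2, -0.5]
opening: 0.998
grip_force: 0.0
```

Run:
```python
from h import *
s=env.state();print(s['eef_pos'],np.degrees(s['tcp_rot']),s['ft_force'])
go(446.8,-299.8,11.5,164.4)
```

```text
[519.37237456  16.85961572 123.29545727] [1.79987082e+02 3.95645649e-02 1.64332370e+02] [-0.8277555  -0.21718875 -0.4537951 ]
turn -0.07 shift [ -15.3 -324.5  111.8]
```

>>> carry_out --pt "-1.7 -36 0 0 0" --pt "-1.7 -36 0 0 0" --pt "-1.7 -36 0 0 0" --pt "-1.7 -36 0 0 0" --pt "-1.7 -36 0 0 0" --pt "-1.7 -36 0 0 0" --pt "-1.7 -36 0 0 0" --pt "-1.7 -36 0 0 0" --pt "-1.7 -36.5 0 0 0" --pt "0 0 0 0 0" --pt "0 0 0 0 0"

```text
t: 8.5
eef_pos: [446.5, -300.2, 122.6]
tcp_rot: [3.141, -0.0, 2.871]
ft_force: [0.7, 1.0, 0.1]
opening: 1.002
grip_force: 0.0
```

Run:
```python
from h import *
c=wrist();cv2.imwrite('pics/w3.png',c['color'][:,:,::-1])
for th in(170,200,220):
  for k in rects(c,0,0,2000,40000,thr=th):
    P=onz(c,k,12)[:,:2].astype(np.float32);r=cv2.minAreaRect(P)
    print(th,k.mean(0).round(),np.round(r[0],1),np.round(r[1],1),round(r[2],1))
go(446.8,-299.8,11.5,164.4)
```

```text
170 [ 81. 236.] [ 420.9 -514.5] [68.4 66.6] 74.8
170 [192. 131.] [ 336.5 -374.3] [ 80.3 393.2] 0.1
200 [ 80. 236.] [ 420.9 -514.4] [67.4 66.6] 74.8
200 [219. 131.] [ 367.5 -374.6] [ 17.3 392.4] 0.1
220 [ 80. 236.] [ 420.8 -514.7] [66.2 64.7] 74.8
220 [ 79. 173.] [ 367.8 -492.3] [ 16.8 157.1] 0.2
220 [375.  84.] [ 367.5 -230.3] [103.8  16. ] 89.7
turn 0.11 shift [ -0.2  -0.3 111.2]
```

>>> carry_out --pt "0 0 40 0 0" --pt "0 0 40 0 0" --pt "0 0 20 0 0" --pt "0 0 8 0 0" --pt "0 0 3 0 0" --pt "0 0 0 0 0" --pt "0 0 0 0 1" --pt "0 0 0 0 1" --pt "0 0 0 0 1" --pt "0 0 0 0 1" --pt "0 0 0 0 1" --pt "0 0 0 0 1"

```text
t: 9.75
eef_pos: [446.9, -299.9, 11.8]
tcp_rot: [3.142, 0.0, 2.87]
ft_force: [-0.0, 1.3, 4.2]
opening: 0.651
grip_force: 30.0
```

>>> carry_out --pt "0 0 -10 0 1" --pt "0 0 -30 0 1" --pt "0 0 -30 0 1" --pt "0 0 -40 0 1" --pt "0 0 -40 0 1" --pt "0 0 0 0 1"

```text
t: 10.35
eef_pos: [448.2, -301.0, 166.7]
tcp_rot: [-3.138, 0.007, 2.87]
ft_force: [0.3, -0.5, -3.4]
opening: 0.651
grip_force: 30.0
```

Run:
```python
from h import *
s=env.state();print(s['eef_pos'],np.degrees(s['tcp_rot']),s['ft_force'],s['moment'])
c=wrist();cv2.imwrite('pics/w4.png',c['color'][:,:,::-1])
```

```text
[ 448.19932508 -301.01740439  166.73258418] [-179.80313816    0.41859222  164.42854184] [ 0.25260482 -0.51741315 -3.36006008] [ 0.00285398 -0.01403782  0.01035996]
```

View pics/w4.png

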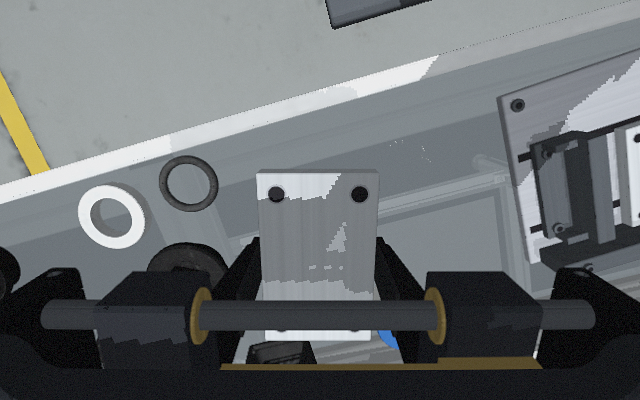

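plate_mid is held level and square, with its near edge at row 171, about 49 mm from the TCP. Now I turn it and carry it to the fixture.

>>> carry_out --pt "0 0 0 -6.4 1" --pt "0 0 0 -6.4 1" --pt "0 0 0 -6.4 1" --pt "0 0 0 0 1"

```text
t: 10.8
eef_pos: [446.3, -299.5, 160.4]
tcp_rot: [3.14, -0.002, -3.077]
ft_force: [-0.8, 0.7, -2.1]
opening: 0.649
grip_force: 30.0
```

```bash
cat >> h.py <<'E'
def fx(x,y,a=3.6):
    a=np.radians(a);X=np.array([np.cos(a),np.sin(a)]);return np.array([491.2,18.2])+x*X+y*np.array([-X[1],X[0]])
E
python3 - <<'E'
from h import *
go(*fx(17,-3),50,183.65)
E
```

```text
turn 0.06 shift [-82.  311.2 110.4]
```

>>> carry_out --pt "-8.2 31.1 0 0 1" --pt "-8.2 31.1 0 0 1" --pt "-8.2 31.1 0 0 1" --pt "-8.2 31.1 0 0 1" --pt "-8.2 31.1 0 0 1" --pt "-8.2 31.1 0 0 1" --pt "-8.2 31.1 0 0 1" --pt "-8.2 31.1 0 0 1" --pt "-8.2 31.1 0 0 1" --pt "-8.2 31.1 0 0 1" --pt "0 0 30 0 1" --pt "0 0 30 0 1"

```text
t: 12.0
eef_pos: [509.1, 16.7, 100.7]
tcp_rot: [-3.142, 0.001, -3.08]
ft_force: [-0.5, -0.3, -2.5]
opening: 0.651
grip_force: 30.0
```

>>> carry_out --pt "0 0 30 0 1" --pt "0 0 15 0 1" --pt "0 0 5 0 1" --pt "0 0 0 0 1" --pt "0 0 0 0 1"

```text
t: 12.5
eef_pos: [509.3, 15.6, 52.1]
tcp_rot: [-3.142, 0.001, -3.08]
ft_force: [-0.3, 0.4, -2.6]
opening: 0.65
grip_force: 30.0
```

Run:
```python
from h import *
s=env.state();print(s['eef_pos'],np.degrees(s['tcp_rot']),s['ft_force'],s['moment'])
go(*fx(17,-3),38.5,183.65)
```

```text
[509.32152854  15.63033302  52.12137591] [-1.79999849e+02  3.65623253e-02 -1.76449446e+02] [-0.26417897  0.43025207 -2.55780762] [ 0.02297231 -0.02807021 -0.02231029]
turn -0.1 shift [ 0.9  0.7 13.6]
```

>>> carry_out --pt "0 0.7 8 -0.1 1" --pt "0 0 4 0 1" --pt "0 0 1 0 1" --pt "0 0 0 0 1" --pt "-1 0 0 0 1" --pt "-1 0 0 0 1" --pt "0 0 0 0 1"

```text
t: 13.2
eef_pos: [511.3, 16.5, 38.7]
tcp_rot: [3.142, 0.0, -3.077]
ft_force: [0.1, 0.2, -2.2]
opening: 0.65
grip_force: 30.0
```

>>> carry_out --pt "-1 0 0 0 1" --pt "-1 0 0 0 1" --pt "0 0 0 0 1"

```text
t: 13.5
eef_pos: [512.5, 16.6, 38.5]
tcp_rot: [3.141, -0.001, -3.077]
ft_force: [-3.1, -1.5, -0.7]
opening: 0.648
grip_force: 30.0
```

>>> carry_out --pt "-1 0 0 0 1" --pt "0 0 0 0 1"

```text
t: 13.7
eef_pos: [512.5, 16.7, 38.4]
tcp_rot: [3.141, -0.004, -3.077]
ft_force: [-8.6, -3.3, 0.9]
opening: 0.646
grip_force: 30.0
```

>>> carry_out --pt "-1 0 0.7 0 1" --pt "0 0 0.3 0 1" --pt "0 0 0 0 1"

```text
t: 14.0
eef_pos: [512.5, 16.7, 37.8]
tcp_rot: [3.141, -0.005, -3.076]
ft_force: [-13.7, -3.2, 11.5]
opening: 0.647
grip_force: 30.0
```

>>> carry_out --pt "0 0 0 0 0" --pt "0 0 0 0 0" --pt "0 0 0 0 0" --pt "0 0 -10 0 0" --pt "0 0 -30 0 0" --pt "0 0 -30 0 0" --pt "0 0 -20 0 0" --pt "0 0 0 8.4 0" --pt "0 0 0 8.4 0" --pt "0 0 0 8.3 0" --pt "0 0 0 0 0"

```text
t: 15.1
eef_pos: [515.1, 16.8, 128.3]
tcp_rot: [3.141, 0.001, 2.766]
ft_force: [-0.4, 0.2, -1.2]
opening: 1.0
grip_force: 0.0
```

Run:
```python
from h import *
s=env.state();print(s['eef_pos'],np.degrees(s['tcp_rot']),s['ft_force'])
go(458.1,299.4,13,158.6)
```

```text
[515.13853693  16.79074846 128.32310848] [1.79979613e+02 4.46947777e-02 1.58495463e+02] [-0.41657155  0.23449407 -1.17007416]
turn -0.1 shift [156.2 242.3 115.3]
```

>>> carry_out --pt "19.5 30.3 0 0 0" --pt "19.5 30.3 0 0 0" --pt "19.5 30.3 0 0 0" --pt "19.5 30.3 0 0 0" --pt "19.5 30.3 0 0 0" --pt "19.5 30.3 0 0 0" --pt "19.5 30.3 0 0 0" --pt "19.7 30.2 0 0 0" --pt "0 0 40 0 0" --pt "0 0 40 0 0" --pt "0 0 20 0 0" --pt "0 0 0 0 0"

```text
t: 16.3
eef_pos: [456.8, 298.9, 25.6]
tcp_rot: [-3.138, -0.003, 2.773]
ft_force: [-0.1, -0.4, 0.9]
opening: 1.005
grip_force: 0.0
```

>>> carry_out --pt "0 0 10 0 0" --pt "0 0 5 0 0" --pt "0 0 0 0 0" --pt "0 0 0 0 1" --pt "0 0 0 0 1" --pt "0 0 0 0 1" --pt "0 0 0 0 1" --pt "0 0 0 0 1" --pt "0 0 0 0 1"

```text
t: 17.2
eef_pos: [457.9, 299.4, 12.8]
tcp_rot: [3.141, 0.0, 2.768]
ft_force: [-0.4, 0.2, 2.3]
opening: 0.651
grip_force: 30.0
```

>>> carry_out --pt "0 0 -10 0 1" --pt "0 0 -30 0 1" --pt "0 0 -40 0 1" --pt "0 0 -40 0 1" --pt "0 0 -25 0 1" --pt "0 0 0 -8.4 1" --pt "0 0 0 -8.4 1" --pt "0 0 0 -8.2 1" --pt "0 0 0 0 1"

```text
t: 18.1
eef_pos: [457.7, 299.2, 158.1]
tcp_rot: [3.142, 0.0, -3.076]
ft_force: [0.4, -0.5, -1.5]
opening: 0.651
grip_force: 30.0
```

Run:
```python
from h import *
s=env.state();print(s['eef_pos'],np.degrees(s['tcp_rot']),s['ft_force'],s['moment'],s['opening'])
c=wrist();cv2.imwrite('pics/w5.png',c['color'][:,:,::-1])
go(*fx(15,-3),60,183.65)
```

```text
[457.65782101 299.21887839 158.13791215] [ 1.79996638e+02  4.79064066e-03 -1.76255028e+02] [ 0.41028199 -0.47546113 -1.53992124] [ 0.06988917 -0.01219154 -0.02226132] 0.6510535407684889
turn -0.21 shift [ -30.5 -285.6   98. ]
```

View pics/w5.png

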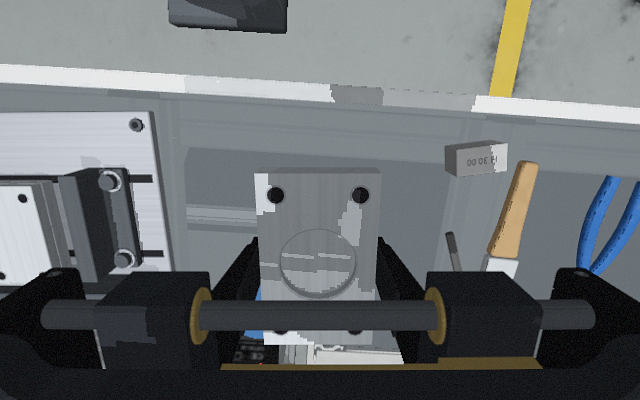

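plate_top is held square, recess up, and centred within about 2 mm. I carry it to the fixture.

>>> carry_out --pt "-3.05 -28.6 0 0 1" --pt "-3.05 -28.6 0 0 1" --pt "-3.05 -28.6 0 0 1" --pt "-3.05 -28.6 0 0 1" --pt "-3.05 -28.6 0 0 1" --pt "-3.05 -28.6 0 0 1" --pt "-3.05 -28.5 0 0 1" --pt "-3.05 -28.5 0 0 1" --pt "-3.05 -28.5 0 0 1" --pt "-3.05 -28.5 0 0 1" --pt "0 0 30 0 1" --pt "0 0 30 0 1"

```text
t: 19.35
eef_pos: [506.8, 15.3, 97.6]
tcp_rot: [-3.141, 0.002, -3.085]
ft_force: [-0.1, -0.0, -2.3]
opening: 0.647
grip_force: 30.0
```

>>> carry_out --pt "0 0 25 0 1" --pt "0 0 8 0 1" --pt "0 0 5 0 1" --pt "0 0 0 0 1" --pt "0 0 0 0 1"

```text
t: 19.85
eef_pos: [506.9, 16.3, 60.6]
tcp_rot: [-3.141, 0.001, -3.079]
ft_force: [0.3, -0.9, -1.4]
opening: 0.654
grip_force: 30.0
```

Run:
```python
from h import *
s=env.state();print(s['eef_pos'],np.degrees(s['tcp_rot']),s['ft_force'],s['moment'])
go(*fx(17,-3),51.6,183.65)
```

```text
[506.85044867  16.28318779  60.5678604 ] [-1.79990688e+02  8.47063921e-02 -1.76415823e+02] [ 0.26035126 -0.86599226 -1.42995789] [ 0.08406984 -0.00915975  0.01221465]
turn -0.07 shift [-1.5 -0.1  9. ]
```

>>> carry_out --pt "-1.5 0 5 -0.1 1" --pt "0 0 3 0 1" --pt "0 0 1 0 1" --pt "-1 0 0 0 1" --pt "-1 0 0 0 1" --pt "0 0 0 0 1"

```text
t: 20.45
eef_pos: [509.8, 16.5, 50.8]
tcp_rot: [3.141, -0.0, -3.077]
ft_force: [-3.8, 0.6, 4.7]
opening: 0.648
grip_force: 30.0
```

>>> carry_out --pt "-1 0 0 0 1" --pt "-1 0 0 0 1" --pt "0 0 0 0 1"

```text
t: 20.75
eef_pos: [511.7, 16.6, 50.8]
tcp_rot: [3.141, -0.0, -3.077]
ft_force: [-3.8, -0.5, 4.9]
opening: 0.649
grip_force: 30.0
```

>>> carry_out --pt "-1 0 0 0 1" --pt "0 0 0 0 1"

```text
t: 20.95
eef_pos: [512.6, 16.7, 50.8]
tcp_rot: [3.141, -0.0, -3.077]
ft_force: [-4.4, 0.5, 5.5]
opening: 0.646
grip_force: 30.0
```

Already touching mid lightly; I continue to the fence.

>>> carry_out --pt "-1 0 0 0 1" --pt "0 0 0 0 1"

```text
t: 21.15
eef_pos: [512.8, 16.7, 50.8]
tcp_rot: [3.141, -0.002, -3.077]
ft_force: [-7.3, -1.4, 7.9]
opening: 0.647
grip_force: 30.0
```

>>> carry_out --pt "-1 0 0 0 1" --pt "0 0 0 0 1"

```text
t: 21.35
eef_pos: [512.9, 16.7, 50.8]
tcp_rot: [3.141, -0.004, -3.076]
ft_force: [-12.5, -2.4, 12.2]
opening: 0.649
grip_force: 30.0
```

>>> carry_out --pt "-1 0 0 0 1" --pt "0 0 0 0 1"

```text
t: 21.55
eef_pos: [512.9, 16.7, 50.7]
tcp_rot: [3.141, -0.006, -3.076]
ft_force: [-16.3, -4.1, 15.8]
opening: 0.651
grip_force: 30.0
```

>>> carry_out --pt "0 0 0 0 0" --pt "0 0 0 0 0" --pt "0 0 0 0 0" --pt "0 0 -10 0 0" --pt "0 0 -30 0 0" --pt "0 0 -30 0 0" --pt "0 0 -10 0 1" --pt "0 0 0 0 1" --pt "0 0 0 0 1" --pt "0 0 0 0 1" --pt "0 0 0 0 1" --pt "0 0 0 0 1"

```text
t: 22.75
eef_pos: [515.6, 16.8, 129.9]
tcp_rot: [3.141, -0.001, -3.077]
ft_force: [0.5, -0.1, 0.2]
opening: 0.553
grip_force: 0.0
```

Run:
```python
from h import *
s=env.state();print(s['eef_pos'],np.degrees(s['tcp_rot']),s['ft_force'],s['opening'])
go(*fx(11,-120),35,183.6)
```

```text
[515.61897071  16.843792   129.90692462] [ 1.79985166e+02 -7.10203134e-02 -1.76282143e+02] [ 0.52533173 -0.14857095  0.23996294] 0.5529701372259829
turn 0.12 shift [  13.3 -117.1   94.9]
```

>>> carry_out --pt "2.2 -19.5 0 0 1" --pt "2.2 -19.5 0 0 1" --pt "2.2 -19.5 0 0 1" --pt "2.2 -19.5 0 0 1" --pt "2.2 -19.5 0 0 1" --pt "2.3 -19.6 0 0.1 1" --pt "0 0 30 0 1" --pt "0 0 30 0 1" --pt "0 0 20 0 1" --pt "0 0 10 0 1" --pt "0 0 5 0 1" --pt "0 0 0 0 1"

```text
t: 23.95
eef_pos: [510.2, -100.8, 35.5]
tcp_rot: [3.141, -0.0, -3.078]
ft_force: [-0.3, 0.1, 0.2]
opening: 0.005
grip_force: 0.0
```

Run:
```python
from h import *
s=env.state();print(s['eef_pos'],np.degrees(s['tcp_rot']),s['ft_force'],s['opening'])
go(*fx(11,-120),35,183.6)
c=wrist();cv2.imwrite('pics/w6.png',c['color'][:,:,::-1])
```

```text
[ 510.20738364 -100.84561655   35.4836338 ] [ 1.79987762e+02 -1.88352190e-02 -1.76376411e+02] [-0.30309354  0.11620647  0.17928618] 0.004898093456806652
turn 0.02 shift [0.5 0.  0.5]
```

View pics/w6.png

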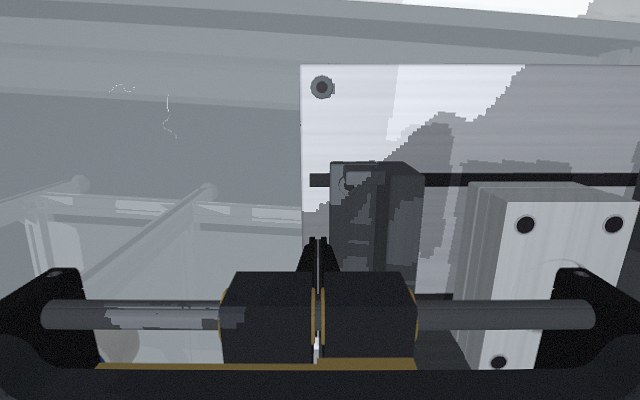

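The closed fingers stand left of the jaw's back (columns 300–340) and the pile is stacked neatly on the right. I advance to the jaw and then push it slowly.

>>> carry_out --pt "0 6 0 0 1" --pt "0 6 0 0 1" --pt "0 3 0 0 1" --pt "0 2 0 0 1" --pt "0 2 0 0 1" --pt "0 2 0 0 1" --pt "0 2 0 0 1" --pt "0 2 0 0 1"

```text
t: 24.8
eef_pos: [508.6, -75.9, 35.6]
tcp_rot: [-3.141, 0.0, -3.078]
ft_force: [0.1, -3.0, 0.0]
opening: 0.005
grip_force: 1.6
```

>>> carry_out --pt "0 2.5 0 0 1" --pt "0 2.5 0 0 1" --pt "0 2.5 0 0 1" --pt "0 2.5 0 0 1" --pt "0 2.5 0 0 1" --pt "0 2.5 0 0 1" --pt "0 2.5 0 0 1" --pt "0 2.5 0 0 1"

```text
t: 25.6
eef_pos: [507.3, -55.7, 35.6]
tcp_rot: [3.141, -0.0, -3.078]
ft_force: [0.0, -3.0, 0.3]
opening: 0.002
grip_force: 1.6
```

>>> carry_out --pt "0 2 0 0 1" --pt "0 2 0 0 1" --pt "0 1.5 0 0 1" --pt "0 1 0 0 1" --pt "0 1 0 0 1" --pt "0 1 0 0 1" --pt "0 1 0 0 1" --pt "0 1 0 0 1" --pt "0 1 0 0 1" --pt "0 1 0 0 1" --pt "0 1 0 0 1" --pt "0 1 0 0 1"

```text
t: 26.8
eef_pos: [506.4, -41.4, 35.6]
tcp_rot: [3.141, -0.0, -3.078]
ft_force: [-2.2, -3.5, -0.8]
opening: 0.004
grip_force: 1.5
```

>>> carry_out --pt "0 1 0 0 1" --pt "0 1 0 0 1" --pt "0 1 0 0 1" --pt "0 1 0 0 1" --pt "0 1 0 0 1" --pt "0 1 0 0 1"

```text
t: 27.4
eef_pos: [506.0, -35.7, 35.6]
tcp_rot: [-3.141, 0.0, -3.078]
ft_force: [-1.2, -8.5, -0.8]
opening: 0.004
grip_force: 3.3
```

>>> carry_out --pt "0 1.2 0 0 1" --pt "0 1.2 0 0 1" --pt "0 1.2 0 0 1" --pt "0 1.2 0 0 1" --pt "0 1.2 0 0 1" --pt "0 1.2 0 0 1" --pt "0 1.2 0 0 1" --pt "0 1.2 0 0 1" --pt "0 1.2 0 0 1" --pt "0 1.2 0 0 1" --pt "0 1 0 0 1" --pt "0 1 0 0 1"

```text
t: 28.6
eef_pos: [505.1, -21.8, 35.6]
tcp_rot: [-3.141, -0.0, -3.078]
ft_force: [-2.1, -6.4, -1.2]
opening: 0.001
grip_force: 3.4
```

>>> carry_out --pt "0 1 0 0 1" --pt "0 1 0 0 1" --pt "0 1 0 0 1" --pt "0 1 0 0 1" --pt "0 1 0 0 1" --pt "0 1 0 0 1"

```text
t: 29.2
eef_pos: [504.7, -15.8, 35.6]
tcp_rot: [-3.141, -0.0, -3.078]
ft_force: [-1.5, -6.2, -0.5]
opening: 0.004
grip_force: 3.4
```

>>> carry_out --pt "0 0.8 0 0 1" --pt "0 0.8 0 0 1" --pt "0 0.8 0 0 1" --pt "0 0.8 0 0 1"

```text
t: 29.6
eef_pos: [504.5, -12.6, 35.6]
tcp_rot: [-3.141, -0.0, -3.078]
ft_force: [-1.7, -7.4, -0.9]
opening: 0.007
grip_force: 3.4
```

>>> carry_out --pt "0 0.5 0 0 1" --pt "0 0.5 0 0 1" --pt "0 0.5 0 0 1" --pt "0 0.5 0 0 1" --pt "0 0.5 0 0 1"

```text
t: 30.1
eef_pos: [504.3, -10.1, 35.6]
tcp_rot: [-3.141, -0.0, -3.078]
ft_force: [-2.2, -5.7, 0.4]
opening: 0.007
grip_force: 3.4
```

>>> carry_out --pt "0 0.5 0 0 1" --pt "0 0.5 0 0 1" --pt "0 0.5 0 0 1" --pt "0 0.5 0 0 1"

```text
t: 30.5
eef_pos: [504.2, -8.1, 35.6]
tcp_rot: [-3.141, -0.0, -3.078]
ft_force: [-1.1, -6.0, -0.3]
opening: 0.003
grip_force: 3.4
```

>>> carry_out --pt "0 0.5 0 0 1" --pt "0 0.5 0 0 1" --pt "0 0.5 0 0 1"

```text
t: 30.8
eef_pos: [504.1, -6.6, 35.6]
tcp_rot: [-3.141, -0.0, -3.078]
ft_force: [-1.8, -7.6, -0.7]
opening: 0.001
grip_force: 3.4
```

>>> carry_out --pt "0 0.5 0 0 1" --pt "0 0.5 0 0 1" --pt "0 0.5 0 0 1"

```text
t: 31.1
eef_pos: [504.0, -5.1, 35.6]
tcp_rot: [-3.141, -0.0, -3.078]
ft_force: [-1.3, -6.6, -0.4]
opening: 0.004
grip_force: 3.4
```

>>> carry_out --pt "0 0.5 0 0 1" --pt "0 0.5 0 0 1" --pt "0 0.5 0 0 1"

```text
t: 31.4
eef_pos: [503.9, -3.6, 35.6]
tcp_rot: [-3.141, -0.0, -3.078]
ft_force: [-1.9, -7.0, -0.4]
opening: 0.002
grip_force: 3.4
```

>>> carry_out --pt "0 0.5 0 0 1" --pt "0 0.5 0 0 1"

```text
t: 31.6
eef_pos: [503.8, -2.8, 35.6]
tcp_rot: [-3.141, -0.0, -3.078]
ft_force: [-2.2, -11.5, -1.6]
opening: 0.006
grip_force: 5.9
```

>>> carry_out --pt "0 0.4 0 0 1" --pt "0 0 0 0 1"

```text
t: 31.8
eef_pos: [503.8, -2.7, 35.6]
tcp_rot: [-3.141, -0.0, -3.078]
ft_force: [-2.7, -11.9, -0.2]
opening: 0.003
grip_force: 6.3
```

>>> carry_out --pt "0 0.4 0 0 1" --pt "0 0 0 0 1"

```text
t: 32.0
eef_pos: [503.8, -2.7, 35.6]
tcp_rot: [-3.141, -0.0, -3.078]
ft_force: [-3.1, -16.0, -0.9]
opening: 0.002
grip_force: 8.2
```

>>> carry_out --pt "0 0.4 0 0 1" --pt "0 0 0 0 1"

```text
t: 32.2
eef_pos: [503.8, -2.6, 35.6]
tcp_rot: [-3.14, -0.0, -3.078]
ft_force: [-2.8, -20.5, -1.4]
opening: 0.005
grip_force: 10.1
```

>>> carry_out --pt "0 0.4 0 0 1" --pt "0 0 0 0 1" --pt "0 0 0 0 1"

```text
t: 32.5
eef_pos: [503.8, -2.6, 35.6]
tcp_rot: [-3.14, -0.0, -3.078]
ft_force: [-2.6, -24.2, -1.8]
opening: 0.003
grip_force: 12.0
```

>>> carry_out --pt "0 0.3 0 0 1" --pt "0 0 0 0 1" --pt "0 0 0 0 1" --pt "0 0 0 0 1"

```text
t: 32.9
eef_pos: [503.8, -2.5, 35.6]
tcp_rot: [-3.14, -0.0, -3.078]
ft_force: [-4.4, -27.6, -1.0]
opening: 0.005
grip_force: 13.4
```

Run:
```python
from h import *
s=env.state();print(s['t'],s['eef_pos'],s['ft_force'],s['moment'])
```

```text
32.9 [503.84527226  -2.53821279  35.62589312] [ -4.40975661 -27.611657    -1.02216719] [-4.57007196  0.62975997  0.06589886]
```

The pile is gripped: net force about 24 N, with a stiff response. I back off and check from above.

>>> carry_out --pt "0 -1 0 0 1" --pt "0 -2 0 0 1" --pt "0 -5 0 0 1" --pt "0 -10 0 0 1" --pt "0 -10 0 0 1" --pt "0 0 -30 0 1" --pt "0 0 -50 0 1" --pt "0 0 -50 0 1" --pt "20 35 -5 0 1" --pt "20 35 0 0 1" --pt "0 0 0 0 1" --pt "0 0 0 0 1"

```text
t: 34.1
eef_pos: [461.3, 38.9, 171.0]
tcp_rot: [-3.142, 0.001, -3.077]
ft_force: [0.2, -0.8, 1.1]
opening: 0.007
grip_force: 0.0
```

Run:
```python
from h import *
s=env.state();print(s['t'],s['eef_pos'],s['ft_force'])
c=wrist();cv2.imwrite('pics/w7.png',cv2.resize(c['color'][120:320,210:460,::-1],None,fx=3,fy=3,interpolation=cv2.INTER_CUBIC))
```

```text
34.1 [461.33370246  38.94647022 170.99263158] [ 0.23102409 -0.79725302  1.07711376]
```

View pics/w7.png

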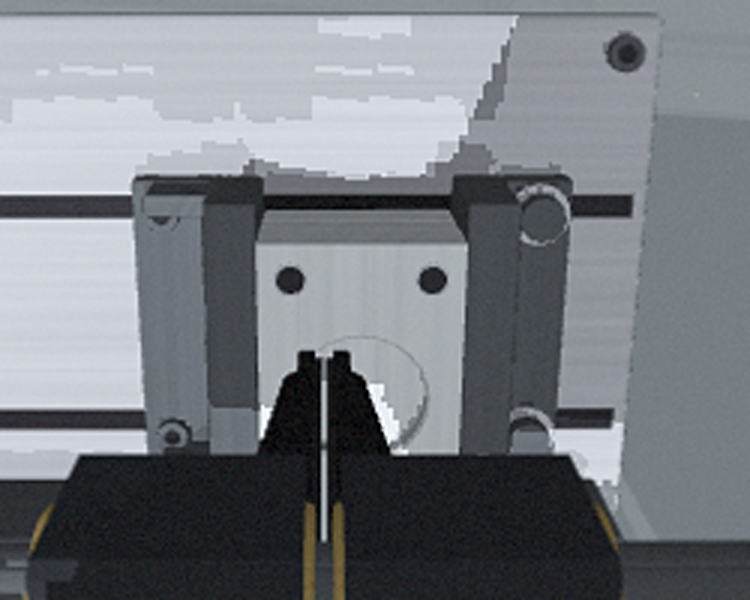

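The pile looks square between jaw and stop, with the recess up and the near ends even. I tap the near ends with the closed fingers to make sure the far ends are flush.

Run:
```python
from h import *
go(*fx(-58,34.5),24,183.6)
```

```text
turn 0.04 shift [ 29.9  12.4 146.8]
```

>>> carry_out --pt "30 12.4 0 0 1" --pt "0 0 0 0 1" --pt "0 0 45 0 1" --pt "0 0 45 0 1" --pt "0 0 40 0 1" --pt "0 0 12 0 1" --pt "0 0 5 0 1" --pt "-4 0 0 0 1" --pt "-4 0 0 0 1" --pt "-2 0 0 0 1" --pt "0 0 0 0 1"

```text
t: 35.25
eef_pos: [441.4, 50.0, 24.4]
tcp_rot: [-3.141, 0.002, -3.078]
ft_force: [-0.9, -0.6, 0.6]
opening: 0.007
grip_force: 0.0
```

>>> carry_out --pt "-1 0 0 0 1" --pt "-1 0 0 0 1" --pt "-1 0 0 0 1" --pt "-1 0 0 0 1"

```text
t: 35.65
eef_pos: [444.6, 50.3, 23.7]
tcp_rot: [3.142, 0.0, -3.078]
ft_force: [-0.4, 0.2, -0.3]
opening: 0.003
grip_force: 0.0
```

>>> carry_out --pt "-1 0 0 0 1" --pt "-1 0 0 0 1" --pt "-1 0 0 0 1"

```text
t: 35.95
eef_pos: [447.5, 50.5, 23.6]
tcp_rot: [3.142, -0.0, -3.078]
ft_force: [1.2, 0.8, 0.2]
opening: 0.003
grip_force: 0.0
```

>>> carry_out --pt "-1 0 0 0 1" --pt "-1 0 0 0 1" --pt "-1 0 0 0 1"

```text
t: 36.25
eef_pos: [449.1, 50.6, 23.5]
tcp_rot: [3.141, -0.003, -3.078]
ft_force: [-8.1, -3.3, 6.1]
opening: 0.003
grip_force: 4.4
```

>>> carry_out --pt "-1 0 0 0 1" --pt "0 0 0 0 1"

```text
t: 36.45
eef_pos: [449.1, 50.7, 23.5]
tcp_rot: [3.141, -0.005, -3.078]
ft_force: [-10.6, -3.3, 5.6]
opening: 0.007
grip_force: 5.1
```

>>> carry_out --pt "-1 0 0 0 1" --pt "0 0 0 0 1"

```text
t: 36.65
eef_pos: [449.1, 50.7, 23.5]
tcp_rot: [3.141, -0.007, -3.078]
ft_force: [-14.3, -3.7, 8.9]
opening: 0.004
grip_force: 7.2
```

>>> carry_out --pt "-0.7 0 0 0 1" --pt "0 0 0 0 1"

```text
t: 36.85
eef_pos: [449.1, 50.7, 23.4]
tcp_rot: [3.141, -0.009, -3.078]
ft_force: [-17.0, -5.4, 12.1]
opening: 0.005
grip_force: 8.7
```

The pile is solid at once with no give, so all three ends are flush. I back off and press the jaw once more.

>>> carry_out --pt "2 0 0 0 1" --pt "10 0 0 0 1" --pt "15 0 0 0 1" --pt "0 0 -40 0 1" --pt "0 0 -45 0 1" --pt "0 0 -15 0 1" --pt "0 0 0 0 1" --pt "0 0 0 0 1"

```text
t: 37.65
eef_pos: [426.0, 49.1, 123.4]
tcp_rot: [3.142, 0.001, -3.078]
ft_force: [-0.8, 0.7, 0.4]
opening: 0.003
grip_force: 0.0
```

Run:
```python
from h import *
go(505,-22,35.5,183.6)
```

```text
turn 0.02 shift [-74.4 -76.   87.9]
```

>>> carry_out --pt "-25 -25.3 0 0 1" --pt "-25 -25.3 0 0 1" --pt "-24.4 -25.4 0 0 1" --pt "0 0 0 0 1" --pt "0 0 35 0 1" --pt "0 0 35 0 1" --pt "0 0 13 0 1" --pt "0 0 5 0 1" --pt "0 4 0 0 1" --pt "0 4 0 0 1" --pt "0 3 0 0 1" --pt "0 0 0 0 1"

```text
t: 38.85
eef_pos: [504.8, -10.5, 36.3]
tcp_rot: [-3.141, 0.001, -3.078]
ft_force: [0.4, -0.2, -0.4]
opening: 0.005
grip_force: 0.0
```

>>> carry_out --pt "0 1.5 0 0 1" --pt "0 1.5 0 0 1" --pt "0 1 0 0 1" --pt "0 1 0 0 1" --pt "0 1 0 0 1" --pt "0 0 0 0 1"

```text
t: 39.45
eef_pos: [504.2, -5.0, 35.6]
tcp_rot: [3.141, -0.0, -3.078]
ft_force: [-0.3, 0.1, 0.1]
opening: 0.009
grip_force: 0.0
```

>>> carry_out --pt "0 0.5 0 0 1" --pt "0 0.5 0 0 1" --pt "0 0.5 0 0 1" --pt "0 0 0 0 1"

```text
t: 39.85
eef_pos: [504.1, -3.5, 35.6]
tcp_rot: [3.142, 0.0, -3.078]
ft_force: [0.3, 0.6, 1.2]
opening: 0.002
grip_force: 0.0
```

>>> carry_out --pt "0 0.5 0 0 1" --pt "0 0.5 0 0 1" --pt "0 0.5 0 0 1" --pt "0 0.4 0 0 1" --pt "0 0 0 0 1"

```text
t: 40.35
eef_pos: [504.1, -2.7, 35.6]
tcp_rot: [-3.141, 0.0, -3.078]
ft_force: [-1.4, -12.6, -0.3]
opening: 0.007
grip_force: 6.2
```

>>> carry_out --pt "0 0.5 0 0 1" --pt "0 0.4 0 0 1" --pt "0 0 0 0 1"

```text
t: 40.65
eef_pos: [504.1, -2.6, 35.6]
tcp_rot: [-3.14, 0.0, -3.078]
ft_force: [-2.6, -21.4, -0.9]
opening: 0.006
grip_force: 10.5
```

>>> carry_out --pt "0 0.4 0 0 1" --pt "0 0.4 0 0 1" --pt "0 0 0 0 1" --pt "0 0 0 0 1" --pt "0 0 0 0 1"

```text
t: 41.15
eef_pos: [504.1, -2.5, 35.6]
tcp_rot: [-3.139, 0.0, -3.078]
ft_force: [-2.1, -29.3, -0.8]
opening: 0.006
grip_force: 14.4
```

>>> carry_out --pt "0 0.3 0 0 1" --pt "0 0 0 0 1" --pt "0 0 0 0 1" --pt "0 0 0 0 1"

```text
t: 41.55
eef_pos: [504.1, -2.5, 35.6]
tcp_rot: [-3.139, 0.0, -3.078]
ft_force: [-1.8, -31.3, -0.7]
opening: 0.003
grip_force: 15.8
```

>>> carry_out --pt "0 -1 0 0 1" --pt "0 -2 0 0 1" --pt "0 -5 0 0 1" --pt "0 -10 0 0 1" --pt "0 -10 0 0 1" --pt "0 0 -30 0 1" --pt "0 0 -50 0 1" --pt "0 0 -50 0 1" --pt "20 35 -5 0 1" --pt "20 5 0 0 1" --pt "0 0 0 0 1" --pt "0 0 0 0 1"

```text
t: 42.75
eef_pos: [463.7, 9.3, 170.9]
tcp_rot: [-3.141, 0.001, -3.079]
ft_force: [0.4, -0.3, -0.4]
opening: 0.0
grip_force: 0.0
```

Run:
```python
from h import *
c=wrist();cv2.imwrite('pics/w8.png',cv2.resize(c['color'][120:320,210:460,::-1],None,fx=3,fy=3,interpolation=cv2.INTER_CUBIC))
```

```text
(no output)
```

View pics/w8.png

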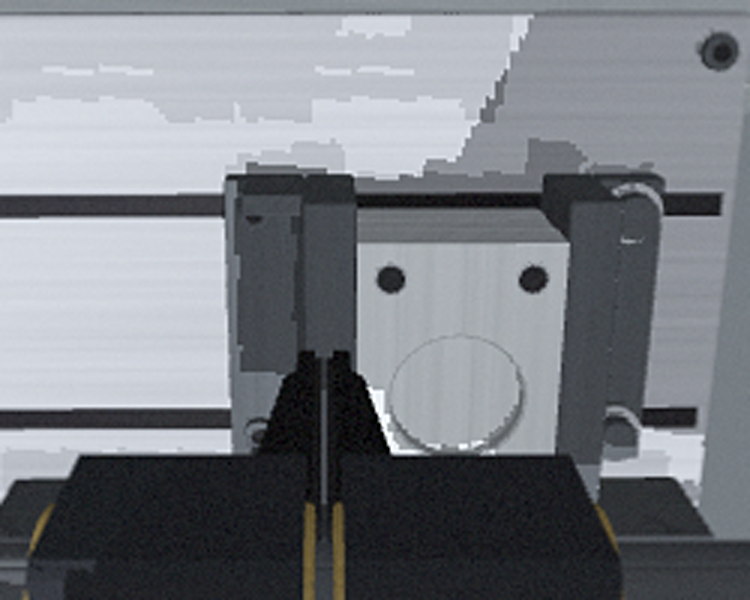

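The pile sits square between jaw (crop column ~355) and stop (~568), recess up, with no visible gaps. The arm is clear, so I hand in.

```bash
python3 -c "
from cell import env
print(env.job_done())"
```

```text
the job is handed in; nothing more can be done
None
```

The three plates are stacked in order with the recess up and their far ends flush on the back fence. I pressed them twice between jaw and stop, at up to about 31 N on the tool, and left the jaw against the pile. The job is handed in, with no verdict shown; force on each plate was not measured separately, and I steered clear of the jar, tin and gauge block but did not re-check them.

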